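# Pick the needles and flakes out of an aggregate sample

## Robot

A 6-joint arm with a two-finger parallel gripper is mounted at the origin on the work surface. World frame = base frame: x ahead of the robot, y to its left, z up, the work surface at z = 0. Lengths are in m, angles in degrees, forces in N, time in s.
With the tool pointing down it reaches from about 0.325 to 0.775 m from the base axis. Payload 9.3 kg.
Tool frame: the origin (TCP) lies midway between the tips of the shut fingers; the grasp point (between the pads) lies 19 mm behind it; z points along the fingers, y is the line along which they close (so a half turn about z gives the same grasp; the last joint's range is limited). The gripper opens to 85 mm and grips with 20 to 120 N. Pads are 22 mm wide; open, the fingers measure 114 mm over their backs; the gripper's body (76 mm by 85 mm) begins 54 mm behind the grasp point. The pads swing forward as they close: fully open they stand 13 mm farther back than shut.
Start: joints at [63.85, 14.817, 1.232, 76.415, 0, 81.257], TCP at [0.165, 0.525, 0.231] pointing down, gripper open.
Joint ranges: [-174.27, 174.27], [-52.1, 104.24], [-59.71, 78.15], [-110.17, 111.67], [-87.03, 83.33], [-180, 180]. Speed limits (degrees/s): [127.2, 127.2, 159.86, 180, 180, 180].

## Interface

Orientations are given as [roll, pitch, yaw] about the fixed x, y, z axes, in that order (R = Rz(yaw) Ry(pitch) Rx(roll)).
In Python, from rig import sense, viewer, ticket, spotter gives the robot as it stands. The module is installed in compiled form; this text tells all that it offers.
- The arm moves only by the tool send_rows, never from a script. Its argument "motion" is a list of rows, each an object with "twist": the turn, a rotation vector about the tool's x, y, z in rad, a list of three; "xyz": the shift along the tool's x, y, z in mm, a list of three; "jaw": the finger opening in mm, from 0 to 85.4. In form: [{"twist": [rx, ry, rz], "xyz": [tx, ty, tz], "jaw": jaw}, ...]. A call has 1 to 10 rows; each row is the pose to reach, as a shift and turn from the pose commanded when the call began, along the tool's axes at that moment; what a row does not reach only later rows make up. A row lasts 1/10 s, in which the tool goes at most 50 mm and 8.59 degrees, less where a joint would pass 70% of its speed; a pose out of reach is approached as far as the arm can. A call with a gripper value outside its range is refused whole. The fingers move at their own pace and stop on an object; the grip force is fixed at half the most. Time passes only in rows, so rows that repeat a pose let the fingers close. It gives the time, the measured TCP pose, the force, the opening and the grip force at its end, in the units of the state.
- sense(): the state, without advancing time (a new reading comes with each control period).
- viewer.read_camera(name): name is "side" or "top" or "wrist"; returns the picture (384x512x3 uint8, red, green, blue); there is no depth.
- viewer.get_calibration(name): a dict with "fov_y" (degrees; the focal length in pixels is half the picture's height over the tangent of half this angle, whatever the lens; pixels are square), "cx", "cy" (the principal point, pixels), "D" ([k1, k2, p1, p2, k3] as OpenCV has them; the pictures are not rectified), "xyz" and "attitude" of the camera in the world. Camera axes: x right, y down, z forward; pixel columns grow to the right and rows downward; lengths in m; the calibration is good to about 2 mm. A picture is of the moment at which its call begins: read the wrist's pose just before it. get_calibration takes no time and is no camera call; for the wrist camera it gives the pose at the moment of the call.
- ticket.job_done(): hands the job in; it is judged then, once.
Trained networks look in the newest picture that a camera, given by its name, has taken for a name from the list of things; names that differ only in an ending like _2 or _b are one class to them, and where a whole thing is asked for, a point or a joint stands for the part that bears it (a point fixed in the world has none). Each returns a list of dicts, best first, with "confidence" (0 to 1); they miss things now and then, are a little off and sometimes report something else, mostly with a low value. They report only what shows in the picture. A call takes as long as a camera call. They do not tell look-alikes from the thing itself.
- spotter.search_frame(query, camera): "box" ([centre column, centre row, width, height] in pixels, round what is visible of it).
- spotter.cut_out(query, camera): "pixels" (384x512 bool, what is visible of it) and "box" ([centre column, centre row, width, height] in pixels, round what is visible of it).
The state is a dict: "clock": time; "qpos": joint angles; "joint_velocities": joint speeds; "tau": joint torques, N m; "ee_pos": TCP position; "tcp_rot": TCP orientation; "wrist_force": force on the tool from outside, world axes, zero at the start; "wrist_torque": the same for the moment, N m; "grip_width": opening from 0.0 (shut) to 1.0 (fully open); "gripper_force": force on a finger pad.
Only numpy, scipy, OpenCV 4.12 (cv2) and the standard library are available. Lean on these libraries where they do the work, as an engineer would, in place of code of your own. Each camera call takes 0.05 s, during which the arm holds its last target. There are 200 camera calls.

## Task

Sort the crushed-stone sample spread on the bench for the particle-shape test: lay the two long needle-shaped stones in the round steel dish and the two flat flaky stones in the rectangular white enamel pan, each lying flat on the dish floor and not on top of one another. Leave the four blocky stones where they lie.

Things in the scene. Friction and masses are not known exactly. Their poses are not given: they have to be found in the camera images.
- needle_a_mid (a point): centre, half-way up, of a loose long, needle-shaped piece of grey crushed stone, about 88 mm long (its x), 31 mm wide (its y) and 28 mm high as it lies (its z, up), edges chipped; it lies flat on the bench, the centre 14 mm above the bench. The long sides are nearly upright and parallel: grip across the width, low down; 0.11 to 0.19 kg.
- needle_b_mid (a point): centre, half-way up, of a loose long, needle-shaped piece of grey crushed stone, about 85 mm long (its x), 29 mm wide (its y) and 27 mm high as it lies (its z, up), edges chipped; it lies flat on the bench, the centre 13.5 mm above the bench. The long sides are nearly upright and parallel: grip across the width, low down; 0.11 to 0.19 kg.
- flake_a_mid (a point): centre, half-way up, of a loose flat, flaky chip of grey crushed stone, about 62 mm long (its x), 45 mm wide (its y) and 12 mm high as it lies (its z, up), edges chipped; it lies flat on the bench, the centre 6 mm above the bench. The long sides are nearly upright: grip across the width with the fingertips close to the bench; 0.04 to 0.09 kg.
- flake_b_mid (a point): centre, half-way up, of a loose flat, flaky chip of grey crushed stone, about 58 mm long (its x), 42 mm wide (its y) and 12 mm high as it lies (its z, up), edges chipped; it lies flat on the bench, the centre 6 mm above the bench. The long sides are nearly upright: grip across the width with the fingertips close to the bench; 0.04 to 0.09 kg.
- block_a_mid (a point): centre, half-way up, of a loose blocky piece of grey crushed stone, to be left alone, about 41 mm long (its x), 37 mm wide (its y) and 35 mm high as it lies (its z, up), edges chipped; it lies flat on the bench, the centre 17.5 mm above the bench.
- block_b_mid (a point): centre, half-way up, of a loose blocky piece of grey crushed stone, to be left alone, about 39 mm long (its x), 37 mm wide (its y) and 34 mm high as it lies (its z, up), edges chipped; it lies flat on the bench, the centre 17 mm above the bench.
- block_c_mid (a point): centre, half-way up, of a loose blocky piece of grey crushed stone, to be left alone, about 38 mm long (its x), 36 mm wide (its y) and 33 mm high as it lies (its z, up), edges chipped; it lies flat on the bench, the centre 16.5 mm above the bench.
- block_d_mid (a point): centre, half-way up, of a loose blocky piece of grey crushed stone, to be left alone, about 42 mm long (its x), 38 mm wide (its y) and 35 mm high as it lies (its z, up), edges chipped; it lies flat on the bench, the centre 17.5 mm above the bench.
- round_dish: round bright stainless-steel dish, loose, 0.4 kg, standing on the bench: 210 mm across the rim, 190 mm across the flat inner floor, 28 mm high (rim bead to 30 mm), wall 3 mm, floor 3 mm thick. Origin: centre of its underside, z up.
- square_pan: rectangular white enamel pan with a dark blue rim, loose, 0.45 kg, standing on the bench: 220 mm long (its x) by 170 mm wide (its y) outside, 33 mm high with the rim, wall 4 mm, floor 4 mm thick. Origin: centre of its underside, z up.
Mind the look-alikes: they are no part of the job. Leave any blue or yellow look-alike of the part that bears needle_a_mid alone.

How it is judged:
By the outcome, as a careful person would: the job done as asked, in the order asked, and still so for the second after the job is handed in, with the robot touching nothing.
It also fails if it takes over 106 s, if anything falls off the work surface, if the arm or the gripper's body presses on something with over 40 N, if the wrist force passes 120 N, or if a joint passes its speed limit or range.

## Working session

There is one attempt and no reset: what is moved stays moved. The work goes in short steps, Python scripts to look and compute and a tool call to move; the robot and the scene stay as the last step left them, time stands still between calls to the robot, and variables do not carry over. Pictures are saved under pics/ and viewed, at most 14 in all, crops included, and the job is handed in when it is done.

Besides the shell and the picture viewer there is one more tool, called after "Request:" as name([rows], argument=value, ...), one row to a line, values as JSON. send_rows: Moves the arm, as the interface text tells. Its arguments: {"type":"object","properties":{"motion":{"type":"array","items":{"type":"object","properties":{"twist":{"type":"array","items":{"type":"number"}},"xyz":{"type":"array","items":{"type":"number"}},"jaw":{"type":"number"}}}}},"required":["motion"]}

```bash
mkdir -p pics; ls
python3 - <<'E'
from rig import sense, viewer
import cv2
s=sense();print(s)
for n in("top","side","wrist"):
    print(n,viewer.get_calibration(n))
    cv2.imwrite(f"pics/{n}0.png",cv2.cvtColor(viewer.read_camera(n),cv2.COLOR_RGB2BGR))
E
```

```text
pics
{'clock': 0.0, 'qpos': array([6.38491396e+01, 1.48501272e+01, 1.18921768e+00, 7.64145977e+01,
       8.44439308e-04, 8.12563272e+01]), 'joint_velocities': array([-0.09520809,  0.00720234,  0.09296528, -0.12513201,  0.05095139,
        0.0444784 ]), 'tau': array([ 4.63238102e-03, -5.55644059e+01,  3.44529784e+01,  1.33400408e-02,
        4.41735267e-05,  9.27718446e-06]), 'ee_pos': array([0.1644177 , 0.52455805, 0.23066846]), 'tcp_rot': array([-1.79925499e+02, -1.23128014e-02,  1.62592804e+02]), 'wrist_force': array([-0.22687401,  0.01737021, -0.19276521]), 'wrist_torque': array([-0.00172449,  0.01216376, -0.01569099]), 'gripper_force': 0.0, 'grip_width': 0.9993539148945983}
top {'fov_y': 50.748028620430624, 'cx': 254.5286149875604, 'cy': 190.1180162668401, 'D': array([0.01335937, 0.        , 0.        , 0.        , 0.        ]), 'xyz': array([ 0.39963087, -0.00564653,  1.03577364]), 'attitude': array([-1.73537937e+02,  1.26118831e-02, -9.17427217e+01])}
side {'fov_y': 43.0931332531578, 'cx': 263.47922880957066, 'cy': 199.15580906997016, 'D': array([-0.04676762,  0.        ,  0.        ,  0.        ,  0.        ]), 'xyz': array([-0.07479039, -0.96839071,  0.83140019]), 'attitude': array([-1.25021415e+02,  8.79729967e-02, -3.14419657e+01])}
wrist {'fov_y': 65.76414380692245, 'cx': 259.60004801752433, 'cy': 194.40407720717033, 'D': array([0.01717193, 0.        , 0.        , 0.        , 0.        ]), 'xyz': array([0.09558009, 0.54698824, 0.37238814]), 'attitude': array([1.63525786e+02, 1.20523516e-01, 7.26514579e+01])}
```

View pics/top0.png

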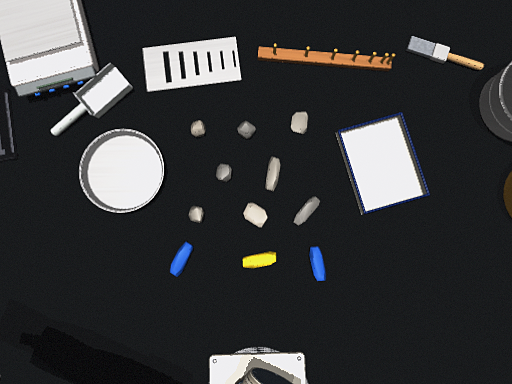

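View pics/side0.png

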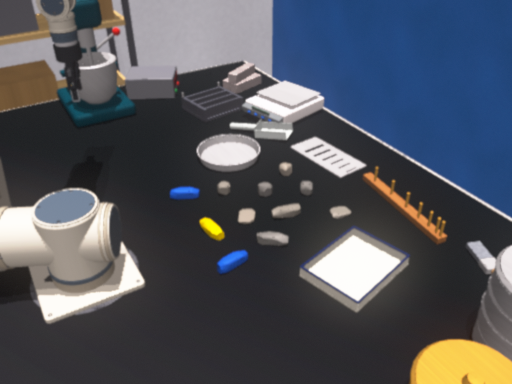

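Top view: the needles are at (273,174) and (307,210), and the flakes at (300,122) and (256,215). The blocks are at (197,128), (246,129), (223,172) and (196,214). Look-alikes to leave alone are the blue ones at (181,259) and (318,264) and the yellow one at (260,260). The dish is at (122,170) and the pan at (382,163).

```bash
cat > h.py <<'E'
import numpy as np, cv2
from scipy.spatial.transform import Rotation as Ro
from rig import sense, viewer
def rays(c,px):
    f=192/np.tan(np.radians(c["fov_y"]/2)); K=np.array([[f,0,c["cx"]],[0,f,c["cy"]],[0,0,1]])
    u=cv2.undistortPoints(np.asarray(px,float).reshape(-1,1,2),K,c["D"])[:,0]
    return np.c_[u,np.ones(len(u))]@Ro.from_euler("xyz",c["attitude"],degrees=True).as_matrix().T
def world(c,px,z):
    r=rays(c,px); return (c["xyz"]+r*((z-c["xyz"][2])/r[:,2])[:,None])[:,:2]
def rect(pts):
    (c,(w,h),a)=cv2.minAreaRect((np.asarray(pts)*1000).astype(np.float32))
    if w<h: w,h,a=h,w,a+90
    return np.round(c,1),round(w,1),round(h,1),round((a+90)%180-90,1)
def blob(cam,seed,z,thr=60,img=None):
    c=viewer.get_calibration(cam)
    img=viewer.read_camera(cam) if img is None else img
    m=(img.max(2)>thr).astype(np.uint8); n,l=cv2.connectedComponents(m)
    ys,xs=np.nonzero(l==l[seed[1],seed[0]])
    p=np.concatenate([np.c_[xs+a,ys+b] for a in(-.4,.4) for b in(-.4,.4)])
    return rect(world(c,p,z)), len(xs)
E
python3 - <<'E'
from h import *
img=viewer.read_camera("top")
for n,s,z in [("nA/B",(273,174),.02),("nB/A",(307,210),.02),("f1",(300,122),.01),("f2",(256,215),.01),("b",(197,128),.025),("b",(246,129),.025),("b",(223,172),.025),("b",(196,214),.025),("dish",(122,170),.029),("pan",(382,163),.033),("blue",(181,259),.02),("y",(260,260),.02),("blue",(318,264),.02)]:
    print(n,*blob("top",s,z,img=img))
cv2.imwrite("pics/crop.png",cv2.cvtColor(cv2.resize(img[90:240,180:340],None,fx=4,fy=4),cv2.COLOR_RGB2BGR))
E
```

```text
nA/B (array([556.7, -56.2]), 88.8, 32.4, -11.5) 370
nB/A (array([ 459. , -136.4]), 89.0, 31.2, -42.9) 354
f1 (array([ 690.5, -129.9]), 60.9, 43.7, -2.5) 323
f2 (array([454.6,  -8.3]), 64.6, 48.9, 56.2) 412
b (array([678.3, 131.9]), 43.9, 35.2, -0.8) 180
b (array([671.8,   8.4]), 42.1, 40.7, 50.7) 207
b (array([562.5,  68. ]), 42.9, 39.9, -1.7) 218
b (array([459.6, 139.8]), 39.9, 37.7, -13.1) 194
dish (array([575.8, 325.1]), 216.2, 212.8, -0.3) 5688
pan (array([ 574. , -329.8]), 225.1, 182.7, 14.3) 6079
blue (array([350.6, 179.1]), 89.6, 35.0, -27.5) 434
y (array([340.7, -14.4]), 88.2, 35.9, -80.6) 437
blue (array([ 328.4, -157.9]), 89.8, 34.4, 8.8) 427
```

View pics/crop.png

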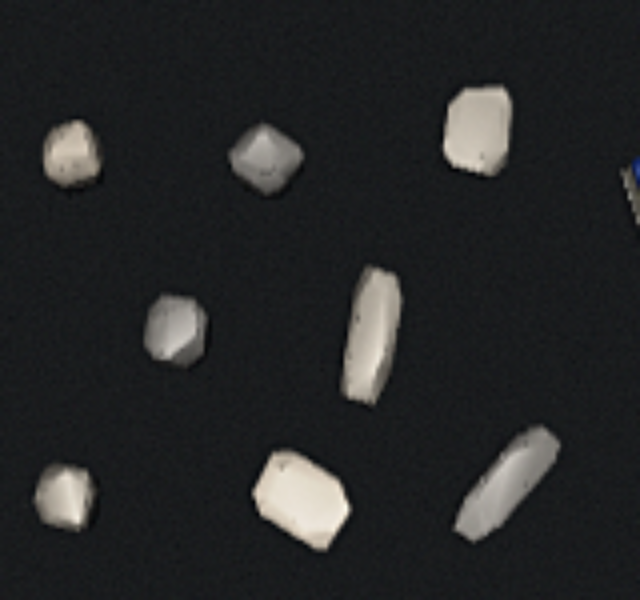

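View pics/wrist0.png

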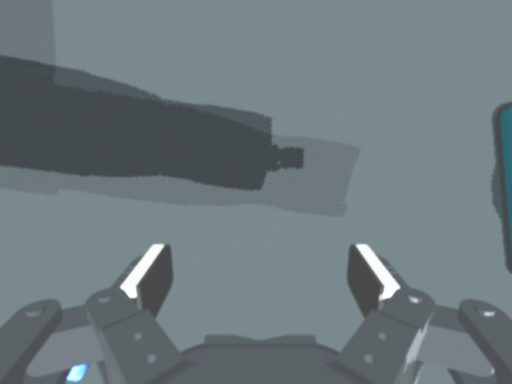

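Both wrist and crop agree: the two elongated grey stones are the needles at (372,335) and (508,485) in the crop. The wide flat stones at (478,130) and (301,500) are the flakes. Moving over needle 1.

```bash
cat > p.py <<'E'
import sys
from h import *
def plan(x,y,z,yaw):
    s=sense(); R=Ro.from_euler("xyz",s["tcp_rot"],degrees=True)
    d=R.inv().apply(np.array([x,y,z])-s["ee_pos"]*1000)
    t=(R.inv()*Ro.from_euler("xyz",[180,0,yaw],degrees=True)).as_rotvec()
    print("t",round(float(s["clock"]),2),"xyz",d.round(1),"twist",t.round(3),"F",s["wrist_force"].round(1),"w",round(float(s["grip_width"])*85.4,1))
if __name__=="__main__": plan(*map(float,sys.argv[1:]))
E
python3 p.py 556.7 -56.2 120 168.5
```

```text
t 0.2 xyz [-548.1 -436.8  111.2] twist [-0.001 -0.    -0.103] F [-0.3  0.8  0.4] w 85.6
```

Request:
send_rows([
  {"twist": [0, 0, -0.103], "xyz": [-548, -437, 60], "jaw": 60},
  {"twist": [0, 0, -0.103], "xyz": [-548, -437, 60], "jaw": 60},
  {"twist": [0, 0, -0.103], "xyz": [-548, -437, 60], "jaw": 60},
  {"twist": [0, 0, -0.103], "xyz": [-548, -437, 60], "jaw": 60},
  {"twist": [0, 0, -0.103], "xyz": [-548, -437, 60], "jaw": 60},
  {"twist": [0, 0, -0.103], "xyz": [-548, -437, 60], "jaw": 60},
  {"twist": [0, 0, -0.103], "xyz": [-548, -437, 60], "jaw": 60},
  {"twist": [0, 0, -0.103], "xyz": [-548, -437, 60], "jaw": 60},
  {"twist": [0, 0, -0.103], "xyz": [-548, -437, 60], "jaw": 60},
  {"twist": [0, 0, -0.103], "xyz": [-548, -437, 60], "jaw": 60},
])

```text
clock: 1.2
ee_pos: [0.444, 0.1099, 0.1886]
tcp_rot: [180.0, 0.0, 168.5]
wrist_force: [0.4, 1.3, -0.1]
grip_width: 0.705
gripper_force: 0.0
```

```bash
python3 p.py 556.7 -56.2 120 168.5
```

```text
t 1.2 xyz [-143.6 -140.3   68.6] twist [ 0.  0. -0.] F [ 0.4  1.3 -0.1] w 60.2
```

Request:
send_rows([
  {"twist": [0, 0, 0], "xyz": [-143.6, -140.3, 68.6], "jaw": 60},
  {"twist": [0, 0, 0], "xyz": [-143.6, -140.3, 68.6], "jaw": 60},
  {"twist": [0, 0, 0], "xyz": [-143.6, -140.3, 68.6], "jaw": 60},
  {"twist": [0, 0, 0], "xyz": [-143.6, -140.3, 68.6], "jaw": 60},
  {"twist": [0, 0, 0], "xyz": [-143.6, -140.3, 68.6], "jaw": 60},
  {"twist": [0, 0, 0], "xyz": [-143.6, -140.3, 68.6], "jaw": 60},
  {"twist": [0, 0, 0], "xyz": [-143.6, -140.3, 68.6], "jaw": 60},
])

```text
clock: 1.9
ee_pos: [0.5554, -0.0536, 0.12]
tcp_rot: [180.0, -0.1, 168.5]
wrist_force: [-0.6, -0.2, 0.7]
grip_width: 0.7
gripper_force: 0.0
```

Run:
```python
from h import *
from p import plan
img=viewer.read_camera("wrist"); c=viewer.get_calibration("wrist")
cv2.imwrite("pics/w1.png",cv2.cvtColor(img,cv2.COLOR_RGB2BGR))
f=192/np.tan(np.radians(c["fov_y"]/2)); R=Ro.from_euler("xyz",c["attitude"],degrees=True).as_matrix()
for P in ([.5567,-.0562,.014],):
    q=R.T@(np.array(P)-c["xyz"]); print(f*q[0]/q[2]+c["cx"],f*q[1]/q[2]+c["cy"])
plan(556.7,-56.2,3,168.5)
```

```text
255.88974839786533 195.28119226975534
t 1.95 xyz [ -1.9  -2.8 117.5] twist [ 0.    -0.     0.001] F [ 0.9  0.9 -0.3] w 59.9
```

View pics/w1.png

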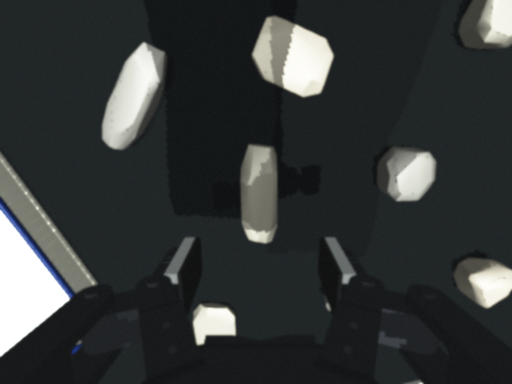

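The wrist view shows needle 1 at (259,194), about 2.5 mm from the predicted spot and aligned with the fingers. Descending.

Request:
send_rows([
  {"twist": [0, 0, 0], "xyz": [-2, -1, 60], "jaw": 60},
  {"twist": [0, 0, 0], "xyz": [-2, -1, 90], "jaw": 60},
  {"twist": [0, 0, 0], "xyz": [-2, -1, 110], "jaw": 60},
  {"twist": [0, 0, 0], "xyz": [-2, -1, 117], "jaw": 60},
  {"twist": [0, 0, 0], "xyz": [-2, -1, 117], "jaw": 60},
  {"twist": [0, 0, 0], "xyz": [-2, -1, 117], "jaw": 20},
  {"twist": [0, 0, 0], "xyz": [-2, -1, 117], "jaw": 20},
  {"twist": [0, 0, 0], "xyz": [-2, -1, 117], "jaw": 20},
  {"twist": [0, 0, 0], "xyz": [-2, -1, 117], "jaw": 20},
  {"twist": [0, 0, 0], "xyz": [-2, -1, 117], "jaw": 20},
])

```text
clock: 2.95
ee_pos: [0.5587, -0.0556, 0.0049]
tcp_rot: [180.0, 0.2, 168.5]
wrist_force: [-0.7, 2.2, 8.0]
grip_width: 0.343
gripper_force: 59.3
```

```bash
python3 p.py 584 364 110 168.5
```

```text
t 2.95 xyz [  58.5  416.2 -105.1] twist [0.    0.003 0.   ] F [-0.7  2.2  8. ] w 29.3
```

Request:
send_rows([
  {"twist": [0, 0, 0], "xyz": [0, 0, -40], "jaw": 20},
  {"twist": [0, 0, 0], "xyz": [0, 0, -80], "jaw": 20},
  {"twist": [0, 0, 0], "xyz": [10, 40, -105], "jaw": 20},
  {"twist": [0, 0, 0], "xyz": [15, 85, -105], "jaw": 20},
  {"twist": [0, 0, 0], "xyz": [20, 130, -105], "jaw": 20},
  {"twist": [0, 0, 0], "xyz": [26, 175, -105], "jaw": 20},
  {"twist": [0, 0, 0], "xyz": [32, 220, -105], "jaw": 20},
  {"twist": [0, 0, 0], "xyz": [38, 265, -105], "jaw": 20},
  {"twist": [0, 0, 0], "xyz": [44, 310, -105], "jaw": 20},
  {"twist": [0, 0, 0], "xyz": [50, 355, -105], "jaw": 20},
])

```text
clock: 3.95
ee_pos: [0.5795, 0.3042, 0.1091]
tcp_rot: [180.0, 0.1, 168.5]
wrist_force: [0.3, -0.8, -2.0]
grip_width: 0.342
gripper_force: 60.4
```

Run:
```python
from h import *
from p import plan
img=viewer.read_camera("wrist")
cv2.imwrite("pics/w2.png",cv2.cvtColor(img,cv2.COLOR_RGB2BGR))
img=viewer.read_camera("top");cv2.imwrite("pics/t2.png",cv2.cvtColor(img,cv2.COLOR_RGB2BGR))
plan(584,364,110,168.5)
```

```text
t 4.05 xyz [ 6.4 56.4 -1.3] twist [0.002 0.001 0.005] F [ 0.1 -0.3 -1.6] w 28.9
```

View pics/w2.png

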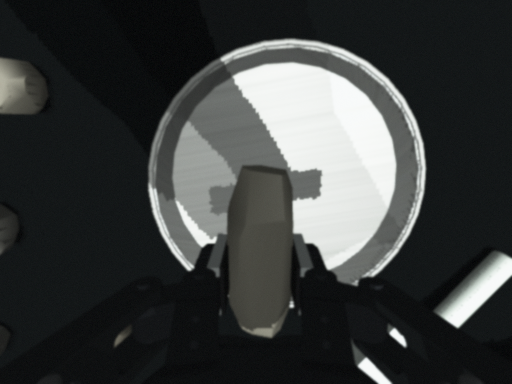

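Needle held level at (262,250); dish rim spans cols 150–425, rows 40–~310. Checking the dish centre from this view.

Run:
```python
from h import *
c=viewer.get_calibration("wrist")
# rim outer points seen in picture
p=[(150,185),(165,125),(205,75),(290,40),(365,67),(408,125),(425,180),(412,240),(160,240)]
w=world(c,p,.03)*1000
A=np.c_[2*w,np.ones(len(w))]; s=np.linalg.lstsq(A,(w**2).sum(1),rcond=None)[0]
print(s[:2],np.sqrt(s[2]+s[0]**2+s[1]**2))
```

```text
[578.96906388 329.30869508] 106.15047695445945
```

Request:
send_rows([
  {"twist": [0, 0, 0], "xyz": [7, 40, 0], "jaw": 20},
  {"twist": [0, 0, 0], "xyz": [7, 57, 30], "jaw": 20},
  {"twist": [0, 0, 0], "xyz": [7, 57, 70], "jaw": 20},
  {"twist": [0, 0, 0], "xyz": [7, 57, 92], "jaw": 20},
  {"twist": [0, 0, 0], "xyz": [7, 57, 100], "jaw": 20},
  {"twist": [0, 0, 0], "xyz": [7, 57, 102], "jaw": 20},
  {"twist": [0, 0, 0], "xyz": [7, 57, 102], "jaw": 20},
])

```text
clock: 4.75
ee_pos: [0.5844, 0.3594, 0.0079]
tcp_rot: [179.9, 0.1, 168.5]
wrist_force: [-2.1, 0.4, 2.0]
grip_width: 0.34
gripper_force: 61.8
```

Request:
send_rows([
  {"twist": [0, 0, 0], "xyz": [0, 0, 0], "jaw": 36},
  {"twist": [0, 0, 0], "xyz": [0, 0, 0], "jaw": 42},
  {"twist": [0, 0, 0], "xyz": [0, 0, 0], "jaw": 46},
  {"twist": [0, 0, 0], "xyz": [0, 0, -15], "jaw": 46},
  {"twist": [0, 0, 0], "xyz": [0, 0, -40], "jaw": 46},
  {"twist": [0, 0, 0], "xyz": [0, 0, -85], "jaw": 46},
  {"twist": [0, 0, 0], "xyz": [0, 0, -125], "jaw": 60},
])

```text
clock: 5.45
ee_pos: [0.584, 0.3594, 0.1326]
tcp_rot: [-180.0, -0.0, 168.5]
wrist_force: [0.6, 0.0, 0.8]
grip_width: 0.688
gripper_force: 0.0
```

```bash
python3 p.py 459 -136 130 137.1
```

```text
t 5.45 xyz [  23.6 -510.3    2.7] twist [-0.    -0.     0.548] F [0.6 0.  0.8] w 58.7
```

Request:
send_rows([
  {"twist": [0, 0, 0.548], "xyz": [24, -510, 2.7], "jaw": 60},
  {"twist": [0, 0, 0.548], "xyz": [24, -510, 2.7], "jaw": 60},
  {"twist": [0, 0, 0.548], "xyz": [24, -510, 2.7], "jaw": 60},
  {"twist": [0, 0, 0.548], "xyz": [24, -510, 2.7], "jaw": 60},
  {"twist": [0, 0, 0.548], "xyz": [24, -510, 2.7], "jaw": 60},
  {"twist": [0, 0, 0.548], "xyz": [24, -510, 2.7], "jaw": 60},
  {"twist": [0, 0, 0.548], "xyz": [24, -510, 2.7], "jaw": 60},
  {"twist": [0, 0, 0.548], "xyz": [24, -510, 2.7], "jaw": 60},
  {"twist": [0, 0, 0.548], "xyz": [24, -510, 2.7], "jaw": 60},
  {"twist": [0, 0, 0.548], "xyz": [24, -510, 2.7], "jaw": 60},
])

```text
clock: 6.45
ee_pos: [0.4607, -0.1271, 0.1288]
tcp_rot: [180.0, 0.1, 137.1]
wrist_force: [1.3, -0.4, 1.4]
grip_width: 0.705
gripper_force: 0.0
```

Request:
send_rows([
  {"twist": [0, 0, 0], "xyz": [0, 0, 0], "jaw": 60},
  {"twist": [0, 0, 0], "xyz": [0, 0, 0], "jaw": 60},
])

```text
clock: 6.65
ee_pos: [0.4611, -0.1265, 0.1286]
tcp_rot: [180.0, 0.0, 136.9]
wrist_force: [-1.0, 1.4, 0.2]
grip_width: 0.701
gripper_force: 0.0
```

Run:
```python
from h import *
from p import plan
img=viewer.read_camera("wrist")
cv2.imwrite("pics/w3.png",cv2.cvtColor(img,cv2.COLOR_RGB2BGR))
t=viewer.read_camera("top");cv2.imwrite("pics/t3.png",cv2.cvtColor(t,cv2.COLOR_RGB2BGR))
c=viewer.get_calibration("wrist"); s=sense(); print(s["ee_pos"],s["tcp_rot"])
f=192/np.tan(np.radians(c["fov_y"]/2)); R=Ro.from_euler("xyz",c["attitude"],degrees=True).as_matrix()
q=R.T@(np.array([.459,-.136,.014])-c["xyz"]); x=[int(f*q[0]/q[2]+c["cx"]),int(f*q[1]/q[2]+c["cy"])];print(x)
print(blob("wrist",x,.02,img=img,thr=70)); plan(459,-136,5,137.1)
```

```text
[ 0.46152532 -0.12468599  0.12845532] [ 1.79986995e+02 -6.31139880e-03  1.37113589e+02]
[248, 197]
((array([530.3, -63.5]), 330.1, 311.8, 47.1), 86920)
t 6.75 xyz [ -5.9 -10.  123.5] twist [ 0. -0.  0.] F [ 0.2 -0.3  0.1] w 60.2
```

View pics/w3.png

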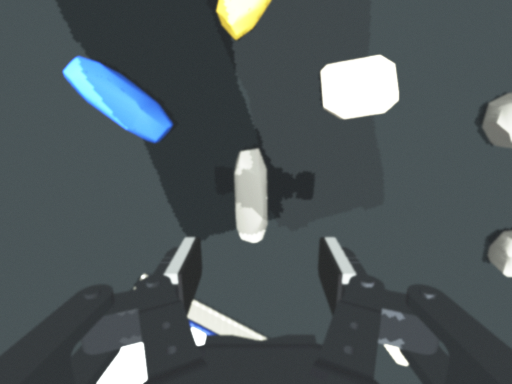

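Needle 2 is at (251,196), upright between the fingers and about 2.5 mm right of predicted. Descending and gripping.

Request:
send_rows([
  {"twist": [0, 0, 0], "xyz": [-6, -7.5, 50], "jaw": 60},
  {"twist": [0, 0, 0], "xyz": [-6, -7.5, 90], "jaw": 60},
  {"twist": [0, 0, 0], "xyz": [-6, -7.5, 115], "jaw": 60},
  {"twist": [0, 0, 0], "xyz": [-6, -7.5, 124], "jaw": 60},
  {"twist": [0, 0, 0], "xyz": [-6, -7.5, 124], "jaw": 60},
  {"twist": [0, 0, 0], "xyz": [-6, -7.5, 124], "jaw": 20},
  {"twist": [0, 0, 0], "xyz": [-6, -7.5, 124], "jaw": 20},
  {"twist": [0, 0, 0], "xyz": [-6, -7.5, 124], "jaw": 20},
  {"twist": [0, 0, 0], "xyz": [-6, -7.5, 124], "jaw": 20},
  {"twist": [0, 0, 0], "xyz": [-6, -7.5, 124], "jaw": 20},
])

```text
clock: 7.75
ee_pos: [0.4617, -0.135, 0.006]
tcp_rot: [179.9, 0.2, 137.1]
wrist_force: [-0.1, 1.6, 6.3]
grip_width: 0.314
gripper_force: 59.4
```

Request:
send_rows([
  {"twist": [0, 0, 0], "xyz": [0, 0, -40], "jaw": 20},
  {"twist": [0, 0, 0], "xyz": [0, 0, -80], "jaw": 20},
  {"twist": [0, 0, 0], "xyz": [0, 0, -115], "jaw": 20},
  {"twist": [0, 0, 0], "xyz": [0, 0, -115], "jaw": 20},
])

```text
clock: 8.15
ee_pos: [0.463, -0.1359, 0.1247]
tcp_rot: [179.9, 0.5, 137.1]
wrist_force: [0.4, 0.0, -1.1]
grip_width: 0.309
gripper_force: 60.3
```

Run:
```python
from h import *
from p import plan
t=viewer.read_camera("top");cv2.imwrite("pics/t4.png",cv2.cvtColor(cv2.resize(t[:,60:460],None,fx=2,fy=2)[100:600],cv2.COLOR_RGB2BGR))
plan(570,289,120,168.5)
```

```text
t 8.2 xyz [209.8 384.4   1.7] twist [ 0.     0.006 -0.548] F [ 0.1  0.4 -2.3] w 26.9
```

View pics/t4.png

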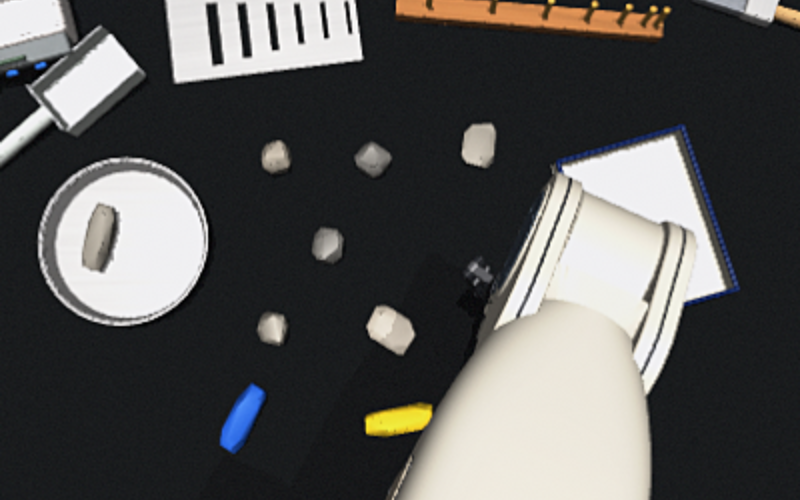

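Needle 1 lies flat in the left part of the dish at (100,238) in the crop. The right half is free.

Request:
send_rows([
  {"twist": [0, 0, -0.548], "xyz": [210, 384, 2], "jaw": 20},
  {"twist": [0, 0, -0.548], "xyz": [210, 384, 2], "jaw": 20},
  {"twist": [0, 0, -0.548], "xyz": [210, 384, 2], "jaw": 20},
  {"twist": [0, 0, -0.548], "xyz": [210, 384, 2], "jaw": 20},
  {"twist": [0, 0, -0.548], "xyz": [210, 384, 2], "jaw": 20},
  {"twist": [0, 0, -0.548], "xyz": [210, 384, 2], "jaw": 20},
  {"twist": [0, 0, -0.548], "xyz": [210, 384, 2], "jaw": 20},
  {"twist": [0, 0, -0.548], "xyz": [210, 384, 2], "jaw": 20},
  {"twist": [0, 0, -0.548], "xyz": [210, 384, 2], "jaw": 20},
  {"twist": [0, 0, -0.548], "xyz": [210, 384, 2], "jaw": 20},
])

```text
clock: 9.2
ee_pos: [0.5682, 0.2937, 0.1153]
tcp_rot: [180.0, -0.1, 168.7]
wrist_force: [0.4, 0.8, -2.2]
grip_width: 0.313
gripper_force: 60.3
```

```bash
python3 p.py 570 289 9 168.5
```

```text
t 9.2 xyz [ -2.9  -4.2 106.3] twist [ 0.    -0.002  0.004] F [ 0.4  0.8 -2.2] w 26.7
```

Request:
send_rows([
  {"twist": [0, 0, 0], "xyz": [-3, -4, 40], "jaw": 20},
  {"twist": [0, 0, 0], "xyz": [-3, -4, 75], "jaw": 20},
  {"twist": [0, 0, 0], "xyz": [-3, -4, 97], "jaw": 20},
  {"twist": [0, 0, 0], "xyz": [-3, -4, 105], "jaw": 20},
  {"twist": [0, 0, 0], "xyz": [-3, -4, 105], "jaw": 20},
  {"twist": [0, 0, 0], "xyz": [-3, -4, 105], "jaw": 20},
])

```text
clock: 9.8
ee_pos: [0.5708, 0.2847, 0.0129]
tcp_rot: [180.0, 0.0, 168.5]
wrist_force: [-0.4, -0.4, -0.8]
grip_width: 0.315
gripper_force: 60.3
```

Request:
send_rows([
  {"twist": [0, 0, 0], "xyz": [0, 0, 0], "jaw": 34},
  {"twist": [0, 0, 0], "xyz": [0, 0, 0], "jaw": 40},
  {"twist": [0, 0, 0], "xyz": [0, 0, 0], "jaw": 44},
  {"twist": [0, 0, 0], "xyz": [0, 0, -15], "jaw": 44},
  {"twist": [0, 0, 0], "xyz": [0, 0, -40], "jaw": 44},
  {"twist": [0, 0, 0], "xyz": [0, 0, -85], "jaw": 44},
  {"twist": [0, 0, 0], "xyz": [0, 0, -125], "jaw": 60},
])

```text
clock: 10.5
ee_pos: [0.5703, 0.2849, 0.1392]
tcp_rot: [180.0, 0.0, 168.5]
wrist_force: [0.8, 1.0, 1.5]
grip_width: 0.674
gripper_force: 0.0
```

```bash
python3 p.py 690.5 -130 120 177.5
```

```text
t 10.5 xyz [-200.5 -382.6   19.2] twist [ 0.     0.    -0.157] F [0.8 1.  1.5] w 57.5
```

Request:
send_rows([
  {"twist": [0, 0, -0.157], "xyz": [-200, -382, 15], "jaw": 65},
  {"twist": [0, 0, -0.157], "xyz": [-200, -382, 15], "jaw": 65},
  {"twist": [0, 0, -0.157], "xyz": [-200, -382, 15], "jaw": 65},
  {"twist": [0, 0, -0.157], "xyz": [-200, -382, 15], "jaw": 65},
  {"twist": [0, 0, -0.157], "xyz": [-200, -382, 15], "jaw": 65},
  {"twist": [0, 0, -0.157], "xyz": [-200, -382, 15], "jaw": 65},
  {"twist": [0, 0, -0.157], "xyz": [-200, -382, 15], "jaw": 65},
  {"twist": [0, 0, -0.157], "xyz": [-200, -382, 15], "jaw": 65},
  {"twist": [0, 0, -0.157], "xyz": [-200, -382, 15], "jaw": 65},
  {"twist": [0, 0, -0.157], "xyz": [-200, -382, 15], "jaw": 65},
])

```text
clock: 11.5
ee_pos: [0.6908, -0.1341, 0.1217]
tcp_rot: [-180.0, 0.0, 177.2]
wrist_force: [-0.0, 0.6, -0.3]
grip_width: 0.765
gripper_force: 0.0
```

```bash
cat > look.py <<'E'
import sys
from h import *
from p import plan
name,x,y,z,yaw=sys.argv[1],*map(float,sys.argv[2:])
c=viewer.get_calibration("wrist"); img=viewer.read_camera("wrist")
cv2.imwrite(f"pics/{name}.png",cv2.cvtColor(img,cv2.COLOR_RGB2BGR))
f=192/np.tan(np.radians(c["fov_y"]/2)); R=Ro.from_euler("xyz",c["attitude"],degrees=True).as_matrix()
q=R.T@(np.array([x,y,z])/1000-c["xyz"]); p=[int(f*q[0]/q[2]+c["cx"]),int(f*q[1]/q[2]+c["cy"])];print("pred",p)
print(blob("wrist",p,z/1000,img=img,thr=110)); plan(x,y,1,yaw)
E
python3 look.py w5 690.5 -130 10 177.5
```

```text
pred [263, 190]
((array([ 724.6, -137.4]), 548.2, 364.7, 87.4), 172657)
t 11.55 xyz [-1.000e-01  1.700e+00  1.208e+02] twist [ 0.    -0.    -0.003] F [-1.   0.5 -0.5] w 64.5
```

View pics/w5.png

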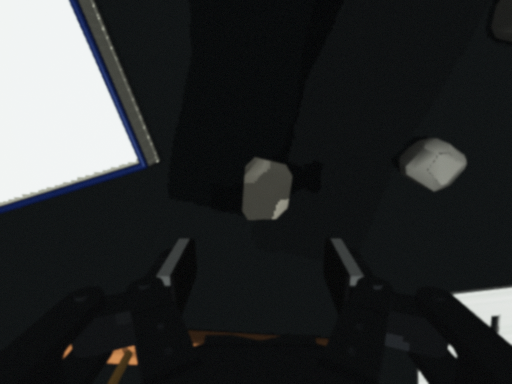

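The flake is at (266,189), about 2.5 mm right of predicted, with its sides aligned to the pads. Descending.

Request:
send_rows([
  {"twist": [0, 0, 0], "xyz": [0, 4, 50], "jaw": 62},
  {"twist": [0, 0, 0], "xyz": [0, 4, 90], "jaw": 62},
  {"twist": [0, 0, 0], "xyz": [0, 4, 112], "jaw": 62},
  {"twist": [0, 0, 0], "xyz": [0, 4, 120], "jaw": 62},
  {"twist": [0, 0, 0], "xyz": [0, 4, 120], "jaw": 62},
  {"twist": [0, 0, 0], "xyz": [0, 4, 120], "jaw": 62},
])

```text
clock: 12.15
ee_pos: [0.6913, -0.1249, 0.0041]
tcp_rot: [-180.0, 0.1, 177.5]
wrist_force: [-0.2, 0.6, -0.5]
grip_width: 0.722
gripper_force: 0.0
```

```bash
python3 look.py w6 690.5 -127.5 10 177.5
```

```text
pred [253, 253]
((array([ 705.8, -134. ]), 90.7, 47.0, -19.0), 9374)
t 12.2 xyz [ 0.9 -2.4  3.4] twist [-0.001  0.003  0.   ] F [0.8 0.  0. ] w 62.1
```

View pics/w6.png

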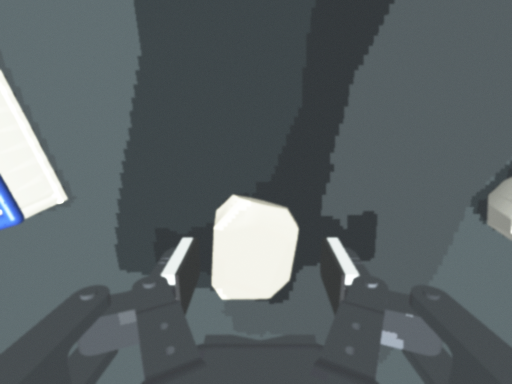

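The flake is centred between the tips at (255,248), with a clear gap each side. Lowering 4 mm and closing.

Request:
send_rows([
  {"twist": [0, 0, 0], "xyz": [0, -2, 4], "jaw": 62},
  {"twist": [0, 0, 0], "xyz": [0, -2, 4], "jaw": 62},
  {"twist": [0, 0, 0], "xyz": [0, -2, 4], "jaw": 35},
  {"twist": [0, 0, 0], "xyz": [0, -2, 4], "jaw": 35},
  {"twist": [0, 0, 0], "xyz": [0, -2, 4], "jaw": 35},
  {"twist": [0, 0, 0], "xyz": [0, -2, 4], "jaw": 35},
  {"twist": [0, 0, 0], "xyz": [0, -2, 4], "jaw": 35},
])

```text
clock: 12.9
ee_pos: [0.6907, -0.1275, -0.0008]
tcp_rot: [-180.0, 0.1, 177.5]
wrist_force: [-1.0, 0.4, 5.6]
grip_width: 0.465
gripper_force: 58.9
```

```bash
python3 p.py 622 -312 100 195
```

```text
t 12.9 xyz [  60.4 -187.4 -100.7] twist [-0.001  0.001 -0.306] F [-1.   0.4  5.6] w 39.8
```

Request:
send_rows([
  {"twist": [0, 0, 0], "xyz": [0, 0, -30], "jaw": 35},
  {"twist": [0, 0, 0], "xyz": [0, 0, -60], "jaw": 35},
  {"twist": [0, 0, 0], "xyz": [0, 0, -100], "jaw": 35},
  {"twist": [0, 0, 0], "xyz": [0, 0, -100], "jaw": 35},
])

```text
clock: 13.3
ee_pos: [0.6927, -0.128, 0.1044]
tcp_rot: [-179.9, 0.5, 177.5]
wrist_force: [0.6, -0.1, -0.6]
grip_width: 0.471
gripper_force: 59.3
```

Run:
```python
from h import *
from p import plan
c=viewer.get_calibration("top")
w=world(c,[(336,132),(403,113.5),(429,194),(361,213)],.033)*1000
m=w.mean(0);print(w.round(),m,np.degrees(np.arctan2(*(w[1]-w[2])[::-1])),np.linalg.norm(w[1]-w[2]),np.linalg.norm(w[0]-w[1]))
a=np.radians(15); t=m+50*np.array([np.cos(a),np.sin(a)]); print(t)
plan(*t,100,195)
```

```text
[[ 655. -220.]
 [ 698. -392.]
 [ 490. -442.]
 [ 448. -270.]] [ 572.73024354 -330.94670247] 13.496331111352896 213.1634244979808 177.62235058036023
[ 621.02653486 -318.00575021]
t 13.3 xyz [  63.4 -193.     4.3] twist [-0.003  0.008 -0.306] F [ 0.6 -0.1 -0.6] w 40.3
```

Request:
send_rows([
  {"twist": [0, 0, -0.306], "xyz": [63, -193, 0], "jaw": 35},
  {"twist": [0, 0, -0.306], "xyz": [63, -193, 0], "jaw": 35},
  {"twist": [0, 0, -0.306], "xyz": [63, -193, 0], "jaw": 35},
  {"twist": [0, 0, -0.306], "xyz": [63, -193, 0], "jaw": 35},
  {"twist": [0, 0, -0.306], "xyz": [63, -193, 0], "jaw": 35},
  {"twist": [0, 0, -0.306], "xyz": [63, -193, 0], "jaw": 35},
])

```text
clock: 13.9
ee_pos: [0.618, -0.3188, 0.0976]
tcp_rot: [180.0, -0.0, -165.1]
wrist_force: [0.8, 1.9, 0.2]
grip_width: 0.467
gripper_force: 59.4
```

```bash
python3 look.py w7 621 -318 10 195
```

```text
pred [258, 203]
((array([ 643.2, -314.1]), 496.0, 329.7, -75.0), 147050)
t 13.95 xyz [-2.2 -1.3 96.8] twist [ 0.001 -0.    -0.001] F [-0.2  0.8 -0.3] w 40.2
```

View pics/w7.png

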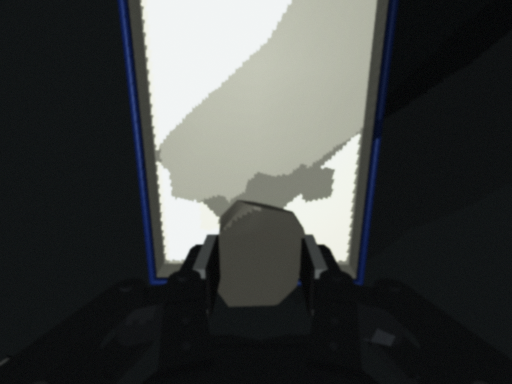

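The pan is square to the tool, its edges are at cols 153 and 360, and the flake is held at (262,255). Lowering it.

Request:
send_rows([
  {"twist": [0, 0, 0], "xyz": [-2, 0, 40], "jaw": 35},
  {"twist": [0, 0, 0], "xyz": [-2, 0, 70], "jaw": 35},
  {"twist": [0, 0, 0], "xyz": [-2, 0, 86], "jaw": 35},
  {"twist": [0, 0, 0], "xyz": [-2, 0, 92], "jaw": 35},
  {"twist": [0, 0, 0], "xyz": [-2, 0, 93], "jaw": 35},
  {"twist": [0, 0, 0], "xyz": [-2, 0, 93], "jaw": 35},
])

```text
clock: 14.55
ee_pos: [0.6217, -0.3163, 0.0063]
tcp_rot: [-180.0, 0.0, -164.9]
wrist_force: [-0.8, 0.3, -0.4]
grip_width: 0.471
gripper_force: 59.4
```

Request:
send_rows([
  {"twist": [0, 0, 0], "xyz": [0, 0, 0], "jaw": 48},
  {"twist": [0, 0, 0], "xyz": [0, 0, 0], "jaw": 54},
  {"twist": [0, 0, 0], "xyz": [0, 0, 0], "jaw": 58},
  {"twist": [0, 0, 0], "xyz": [0, 0, -15], "jaw": 58},
  {"twist": [0, 0, 0], "xyz": [0, 0, -40], "jaw": 58},
  {"twist": [0, 0, 0], "xyz": [0, 0, -85], "jaw": 58},
  {"twist": [0, 0, 0], "xyz": [0, 0, -125], "jaw": 62},
])

```text
clock: 15.25
ee_pos: [0.6207, -0.3169, 0.1322]
tcp_rot: [-180.0, 0.0, -165.0]
wrist_force: [0.8, -0.7, -0.1]
grip_width: 0.729
gripper_force: 0.0
```

```bash
python3 p.py 454.6 -8.3 120 236.2;python3 - <<'E'
from h import *
t=cv2.imread("pics/t4.png")
cv2.imwrite("pics/f2.png",t)
E
```

```text
t 15.25 xyz [ 80.5 341.   12.2] twist [-0.     0.    -0.719] F [ 0.8 -0.7 -0.1] w 62.3
```

Request:
send_rows([
  {"twist": [0, 0, -0.719], "xyz": [80.5, 341, 8], "jaw": 65},
  {"twist": [0, 0, -0.719], "xyz": [80.5, 341, 8], "jaw": 65},
  {"twist": [0, 0, -0.719], "xyz": [80.5, 341, 8], "jaw": 65},
  {"twist": [0, 0, -0.719], "xyz": [80.5, 341, 8], "jaw": 65},
  {"twist": [0, 0, -0.719], "xyz": [80.5, 341, 8], "jaw": 65},
  {"twist": [0, 0, -0.719], "xyz": [80.5, 341, 8], "jaw": 65},
  {"twist": [0, 0, -0.719], "xyz": [80.5, 341, 8], "jaw": 65},
  {"twist": [0, 0, -0.719], "xyz": [80.5, 341, 8], "jaw": 65},
  {"twist": [0, 0, -0.719], "xyz": [80.5, 341, 8], "jaw": 65},
])

```text
clock: 16.15
ee_pos: [0.4547, -0.0076, 0.1232]
tcp_rot: [-179.9, 0.0, -123.7]
wrist_force: [-0.2, -0.6, 0.6]
grip_width: 0.762
gripper_force: 0.0
```

```bash
python3 look.py w8 454.6 -8.3 10 236.2
```

```text
pred [258, 189]
((array([454.8,  -7.4]), 63.6, 47.1, 56.4), 3222)
t 16.2 xyz [  0.4   0.9 122.1] twist [-0.002  0.     0.001] F [-0.5  0.4 -0. ] w 65.1
```

View pics/w8.png

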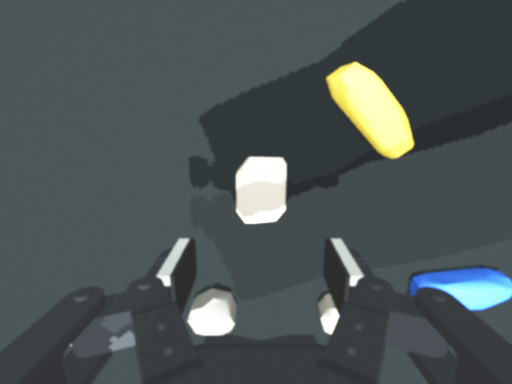

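Flake 2 is at (261,190), and the blob rectangle gives 56.4°, so it matches. The yellow look-alike at (370,108) and the blue one at (465,288) stay clear of the fingers.

Request:
send_rows([
  {"twist": [0, 0, 0], "xyz": [0, 2, 50], "jaw": 65},
  {"twist": [0, 0, 0], "xyz": [0, 2, 90], "jaw": 65},
  {"twist": [0, 0, 0], "xyz": [0, 2, 112], "jaw": 65},
  {"twist": [0, 0, 0], "xyz": [0, 2, 120], "jaw": 65},
  {"twist": [0, 0, 0], "xyz": [0, 2, 120], "jaw": 65},
])

```text
clock: 16.7
ee_pos: [0.4533, -0.0081, 0.0017]
tcp_rot: [179.9, -0.0, -123.9]
wrist_force: [1.3, -0.4, 0.8]
grip_width: 0.761
gripper_force: 0.0
```

```bash
python3 look.py w9 454.8 -7.4 10 236.2
```

```text
pred [256, 259]
((array([454.6,  -6.5]), 62.3, 44.0, 56.1), 8819)
t 16.75 xyz [-1.1 -0.4  1.7] twist [-0.    -0.    -0.001] F [-0.3  0.1 -0.6] w 65.0
```

Request:
send_rows([
  {"twist": [0, 0, 0], "xyz": [-1, 0, 2], "jaw": 65},
  {"twist": [0, 0, 0], "xyz": [-1, 0, 2], "jaw": 35},
  {"twist": [0, 0, 0], "xyz": [-1, 0, 2], "jaw": 35},
  {"twist": [0, 0, 0], "xyz": [-1, 0, 2], "jaw": 35},
  {"twist": [0, 0, 0], "xyz": [-1, 0, 2], "jaw": 35},
  {"twist": [0, 0, 0], "xyz": [-1, 0, 2], "jaw": 35},
])

```text
clock: 17.35
ee_pos: [0.4543, -0.0065, 0.0016]
tcp_rot: [-179.9, 0.0, -123.8]
wrist_force: [-2.6, 0.1, 8.7]
grip_width: 0.492
gripper_force: 59.8
```

Request:
send_rows([
  {"twist": [0, 0, 0], "xyz": [0, 0, -30], "jaw": 35},
  {"twist": [0, 0, 0], "xyz": [0, 0, -60], "jaw": 35},
  {"twist": [0, 0, 0], "xyz": [0, 0, -105], "jaw": 35},
  {"twist": [0, 0, 0], "xyz": [0, 0, -105], "jaw": 35},
])

```text
clock: 17.75
ee_pos: [0.4564, -0.0068, 0.1108]
tcp_rot: [-179.5, 0.2, -123.8]
wrist_force: [0.5, -0.4, -2.5]
grip_width: 0.492
gripper_force: 62.0
```

```bash
python3 p.py 524 -344 100 195
```

```text
t 17.75 xyz [ 242.8 -243.5   12. ] twist [-0.007  0.006  0.72 ] F [ 0.5 -0.4 -2.5] w 42.0
```

Request:
send_rows([
  {"twist": [0, 0, 0.72], "xyz": [243, -243.5, 4], "jaw": 35},
  {"twist": [0, 0, 0.72], "xyz": [243, -243.5, 4], "jaw": 35},
  {"twist": [0, 0, 0.72], "xyz": [243, -243.5, 4], "jaw": 35},
  {"twist": [0, 0, 0.72], "xyz": [243, -243.5, 4], "jaw": 35},
  {"twist": [0, 0, 0.72], "xyz": [243, -243.5, 4], "jaw": 35},
  {"twist": [0, 0, 0.72], "xyz": [243, -243.5, 4], "jaw": 35},
  {"twist": [0, 0, 0.72], "xyz": [243, -243.5, 4], "jaw": 35},
  {"twist": [0, 0, 0.72], "xyz": [243, -243.5, 4], "jaw": 35},
  {"twist": [0, 0, 0.72], "xyz": [243, -243.5, 4], "jaw": 35},
])

```text
clock: 18.65
ee_pos: [0.5205, -0.3445, 0.1006]
tcp_rot: [179.9, -0.0, -165.1]
wrist_force: [-1.7, 0.3, -0.3]
grip_width: 0.487
gripper_force: 62.0
```

```bash
python3 look.py w10 524 -344 10 195
```

```text
pred [258, 202]
((array([ 532. , -341.5]), 160.6, 118.8, -75.5), 17693)
t 18.7 xyz [-3.3 -1.6 99.9] twist [ 0.001 -0.    -0.001] F [-0.4  0.2 -0.4] w 41.9
```

View pics/w10.png

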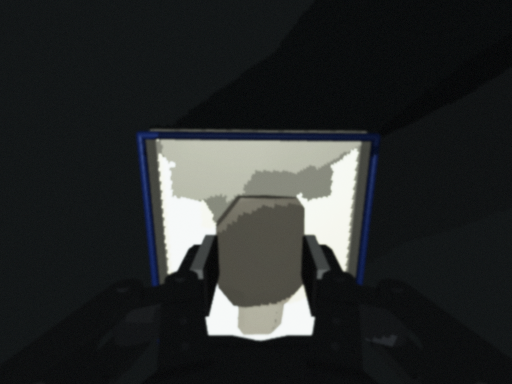

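Pan edges are at cols 145–375 with the far wall at row 135, and flake 1 lies clear at (262,318). Lowering.

Request:
send_rows([
  {"twist": [0, 0, 0], "xyz": [-2, -1, 40], "jaw": 35},
  {"twist": [0, 0, 0], "xyz": [-2, -1, 70], "jaw": 35},
  {"twist": [0, 0, 0], "xyz": [-2, -1, 86], "jaw": 35},
  {"twist": [0, 0, 0], "xyz": [-2, -1, 93], "jaw": 35},
  {"twist": [0, 0, 0], "xyz": [-2, -1, 94], "jaw": 35},
  {"twist": [0, 0, 0], "xyz": [-2, -1, 94], "jaw": 35},
])

```text
clock: 19.3
ee_pos: [0.5236, -0.3439, 0.0084]
tcp_rot: [-179.9, 0.0, -165.0]
wrist_force: [0.5, -0.0, -0.9]
grip_width: 0.493
gripper_force: 61.9
```

Request:
send_rows([
  {"twist": [0, 0, 0], "xyz": [0, 0, 0], "jaw": 49},
  {"twist": [0, 0, 0], "xyz": [0, 0, 0], "jaw": 55},
  {"twist": [0, 0, 0], "xyz": [0, 0, 0], "jaw": 60},
  {"twist": [0, 0, 0], "xyz": [0, 0, -15], "jaw": 60},
  {"twist": [0, 0, 0], "xyz": [0, 0, -40], "jaw": 60},
  {"twist": [0, 0, 0], "xyz": [0, 0, -85], "jaw": 60},
  {"twist": [0, 0, 0], "xyz": [0, 0, -125], "jaw": 60},
  {"twist": [0, 0, 0], "xyz": [0, 0, -150], "jaw": 60},
])

```text
clock: 20.1
ee_pos: [0.5236, -0.3448, 0.1611]
tcp_rot: [-179.8, 0.1, -165.0]
wrist_force: [0.5, 0.2, 0.0]
grip_width: 0.705
gripper_force: 0.0
```

```bash
python3 p.py 450 0 200 195
```

```text
t 20.1 xyz [-17.9 352.  -40. ] twist [-0.003  0.002 -0.001] F [0.5 0.2 0. ] w 60.2
```

Request:
send_rows([
  {"twist": [0, 0, 0], "xyz": [30, 350, -60], "jaw": 60},
  {"twist": [0, 0, 0], "xyz": [30, 350, -60], "jaw": 60},
  {"twist": [0, 0, 0], "xyz": [30, 350, -60], "jaw": 60},
  {"twist": [0, 0, 0], "xyz": [30, 350, -60], "jaw": 60},
  {"twist": [0, 0, 0], "xyz": [30, 350, -60], "jaw": 60},
  {"twist": [0, 0, 0], "xyz": [30, 350, -60], "jaw": 60},
  {"twist": [0, 0, 0], "xyz": [30, 350, -60], "jaw": 60},
  {"twist": [0, 0, 0], "xyz": [30, 350, -60], "jaw": 60},
  {"twist": [0, 0, 0], "xyz": [30, 350, -60], "jaw": 60},
])

```text
clock: 21.0
ee_pos: [0.4035, -0.0128, 0.2183]
tcp_rot: [-179.9, 0.1, -164.9]
wrist_force: [1.0, -0.5, -0.0]
grip_width: 0.706
gripper_force: 0.0
```

Run:
```python
from h import *
t=viewer.read_camera("top")[60:310,60:460]; s=viewer.read_camera("side")[120:320,180:420]
o=np.zeros((600,800,3),np.uint8); a=cv2.resize(t,(576,360)); b=cv2.resize(s,(288,240)); o[:360,:576]=a; o[360:,:288]=b
cv2.imwrite("pics/end.png",cv2.cvtColor(o,cv2.COLOR_RGB2BGR))
```

```text
(no output)
```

View pics/end.png

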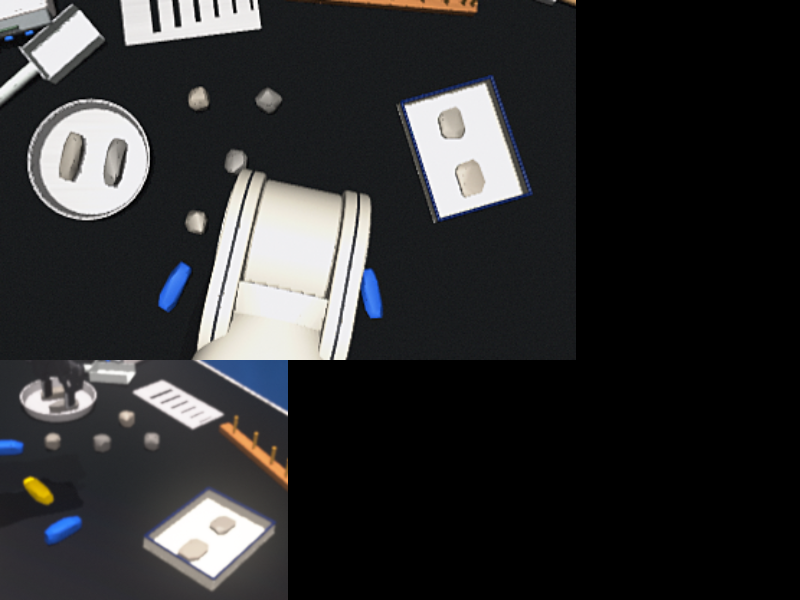

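Both needles lie flat and apart in the dish at (70,157) and (116,162). Both flakes lie flat and apart in the pan at (452,123) and (470,178). The blocks and look-alikes have not moved, and the arm is clear.

```bash
python3 -c "
from rig import ticket
print(ticket.job_done())"
```

```text
the job is handed in; nothing more can be done
None
```

The job is handed in: both needles lie flat and apart in the round dish, both flakes flat and apart in the enamel pan, and the blocks and coloured look-alikes were left alone; it took about 21 s, and the judge's verdict was not returned.

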